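# Lay out a repair kit on its shadow tiles

## Robot

A 6-joint arm with a two-finger parallel gripper is mounted at the origin on the work surface. World frame = base frame: x ahead of the robot, y to its left, z up, the work surface at z = 0. Lengths are in m, angles in rad, forces in N, time in s.
With the tool pointing down it reaches from about 0.35 to 0.975 m from the base axis. Payload 4.9 kg.
Tool frame: the origin (TCP) lies at the very end of the fingers, on their centre line; the grasp point (between the pads) lies behind it (manip.pinch_z is the y of the grasp point in the tool frame, in m); y points along the fingers, x is the direction in which the jaws open and shut, and the axes are right-handed (so a half turn about y gives the same grasp; the last joint's range is limited). The gripper opens to 85 mm and grips with 20 to 120 N. Pads are 22 mm wide; open, the fingers measure 114 mm over their backs; the gripper's body (76 mm by 85 mm) begins 54 mm behind the grasp point. The pads swing forward as they close: fully open they stand 13 mm farther back than shut.
Start: joints at [1.152, 0.053, 1.613, -0, 1.476, -0.119], TCP at [0.185, 0.597, 0.231] pointing down, gripper open.
Joint ranges: [-3.01, 3.01], [-1.01, 2.22], [0.06, 2.58], [-1.02, 4.17], [0.09, 2.62], [-3.14, 3.14]. Speed limits (rad/s): [2.57, 2.57, 3.14, 3.14, 3.14, 3.14].

## Interface

Orientations are given as a unit quaternion [w, x, y, z].
In Python, from plant import manip gives the robot as it stands.
- The arm moves only by the tool drive_tool, never from a script. Its argument "motion" is a list of rows, each a list of 3 entries, a list of its own where there are three numbers: the shift along the tool's x, y, z in units of 25 mm (1.0 is 25 mm), then the turn, a rotation vector about the tool's x, y, z in units of 5 degrees (1.0 is 5 degrees), then the closure, from -1 (fully open) to 1 (shut). A call has 1 to 12 rows; each row shifts and turns the commanded pose from where the row before left it, along the tool's axes as they then stand; what a row does not reach is not made up. A row lasts 1/10 s, in which the tool goes at most 50 mm and 8.59 degrees, less where a joint would pass 70% of its speed; a pose out of reach is approached as far as the arm can. A call is refused whole if a number of a shift passes 1 or a number of a turn 1, either way. A call with a gripper value outside its range is refused whole. The fingers move at their own pace and stop on an object; the grip force is fixed at half the most. Time passes only in rows, so rows that do not move let the fingers close. It gives the time, the measured TCP pose, the force and the opening at its end, in the units of the state.
- manip.state(): the state, without advancing time (a new reading comes with each control period).
- manip.grab_frame(name): name is "scene" or "top" or "wrist"; returns a dict with "img" (400x640x3 uint8, blue, green, red), "range_z" (400x640 float32, m along the optical axis (not along the pixel's ray), 0 where there is no reading), "camera_matrix" (3x3 intrinsics, pixels), "k1" (the pictures are not rectified: a ray, as slopes to the right and down, at radius r is drawn at 1 + k1 r^2 times it, then the intrinsics apply), "world_from_camera" (4x4, takes a point from camera to world coordinates); the wrist camera has in their place "T_tool_cam" (4x4, takes a point from camera to tool coordinates, whose origin is the TCP and whose axes are the tool frame's). Camera axes: x right, y down, z forward; pixel columns grow to the right and rows downward; lengths in m; the calibration is good to about 2 mm. A picture is of the moment at which its call begins: read the wrist's pose just before it.
- manip.job_done(): hands the job in, once; it reports no verdict.
The state is a dict: "time": time; "joint_pos": joint angles; "joint_vel": joint speeds; "joint_efforts": joint torques, N m; "tool_pos": TCP position; "tool_rot": TCP orientation; "contact_force": force on the tool from outside, world axes, zero at the start; "ft_torque": the same for the moment, N m; "gripper_width": opening from 0.0 (shut) to 1.0 (fully open).
Only numpy, scipy, OpenCV 4.12 (cv2) and the standard library are available. Lean on these libraries where they do the work, as an engineer would, in place of code of your own. Each camera call takes 0.05 s, during which the arm holds its last target. There are 200 camera calls.

## Task

Lay out the repair kit on the electronics bench: set the battery pack, the motor, the heat sink and the camera each on the black tile that shows its own white silhouette, standing upright, centred on the silhouette and turned to match it (the camera's lens over the nose of its silhouette). Set the parts down rather than dropping them, and leave the amber flux jar that stands among them where it is.

Things in the scene. Friction and masses are not known exactly. Their poses are not given: they have to be found in the camera images.
- battery: Loose battery pack, a blue block with a yellow band round its middle and black ends, lying flat: 92 mm long (its x axis) x 34 mm wide (y) x 26 mm high, about 0.17 kg, the same both ways round. Origin: centre of its underside, z up. Starts with its length up to 0.6 rad from world x. Easily gripped across its 34 mm width.
- motor: Loose small brushless electric motor standing upright: an aluminium foot 38 mm across and 6 mm high, above it a red bell 44 mm across from 6 to 24 mm height, a copper top to 27 mm and a 6 mm steel shaft that ends at 39 mm; about 0.11 kg. Round, so any turn about z is alike. Origin: centre of its underside, z up. Grip it across the 44 mm bell.
- heatsink: Loose bare aluminium heat sink: base 50 x 50 mm and 6 mm thick, with seven upright fins 3 mm thick running along its x axis, 26 mm high in all; about 0.10 kg. Origin: centre of its underside, z up. Starts with its fins up to 0.6 rad from world x. Grip it across the outer fins (along y, 50 mm). Any of the four square-on turns will do.
- camera: Loose inspection camera, 0.14 kg: white block 34 mm (x) x 48 mm (y) x 36 mm high, black patch on top, black lens barrel 26 mm in diameter sticking out 24 mm from the middle of its +x face, axis 18 mm up. Origin: centre of the block's underside, z up, x along the lens. Starts turned up to 0.6 rad from lens towards world +x. Grip it across its 48 mm width (y).
- camera_lens (a point): Point at the middle of the front of the camera's lens: 41 mm along the camera's x axis from its origin and 18 mm up.
- tile_battery: Fixed black square tile, 96 x 96 x 6 mm, flat on the bench, its x within 0.3 rad of world x, with a white silhouette: a long rectangle 94 x 37 mm, along the tile's x. Origin: centre of the tile's underside, z up. x along the rectangle. The battery belongs here, either way round.
- tile_motor: Fixed black square tile, 96 x 96 x 6 mm, flat on the bench, its x within 0.3 rad of world x, with a white silhouette: a disc 47 mm across. Origin: centre of the tile's underside, z up. The motor belongs here, upright.
- tile_heatsink: Fixed black square tile, 96 x 96 x 6 mm, flat on the bench, its x within 0.3 rad of world x, with a white silhouette: a 53 mm square with sides along the tile's axes. Origin: centre of the tile's underside, z up. The heat sink belongs here, fins up.
- tile_camera: Fixed black square tile, 96 x 96 x 6 mm, flat on the bench, its x within 0.3 rad of world x, with a white silhouette: a stubby T, a rectangle 36 mm (x) x 51 mm (y) centred on the origin, with a 28 mm wide nose on its +x side that ends 43 mm from the origin. Origin: centre of the tile's underside, z up. x points along the nose. The camera belongs here, its lens over the nose.
- flux_jar: Loose amber glass jar, black cap, paper label, 30 mm across, 34 mm high, 60 g, amid the parts and tiles. Origin: centre of its underside. A bystander: leave it where it stands. (Also among them: a steel solder reel, 30 mm across, 22 mm high, and a dark blue capacitor, 24 mm across, 30 mm high.)

How it is judged:
At the end, for the whole second after the job is handed in: All four parts lie at rest, released, upright (within 0.1 rad) on their own tiles' tops, each within 12 mm of the silhouette's centre; battery, heat sink and camera are turned to match within 0.21 rad (12 degrees), and the camera's lens points along the nose (horizontal distance between battery and tile_battery below 0.012 m and z of battery in the frame of tile_battery between 0.002 and 0.01 m and angle between each of battery, motor, heatsink, camera's own z axis and vertical below 0.1 rad and linear speed of each of battery, motor, heatsink, camera below 0.02 m/s and angular speed of each of battery, motor, heatsink, camera below 0.2 rad/s and horizontal distance between motor and tile_motor below 0.012 m and z of motor in the frame of tile_motor between 0.002 and 0.01 m and horizontal distance between heatsink and tile_heatsink below 0.012 m and z of heatsink in the frame of tile_heatsink between 0.002 and 0.01 m and horizontal distance between camera and tile_camera below 0.012 m and z of camera in the frame of tile_camera between 0.002 and 0.01 m and angle between the x axis of battery and the x axis of tile_battery, either way round below 0.21 rad and (angle between the x axis of heatsink and the x axis of tile_heatsink, either way round below 0.21 rad or angle between the x axis of heatsink and the y axis of tile_heatsink, either way round below 0.21 rad) and angle between the x axis of camera and the x axis of tile_camera, either way round below 0.21 rad and x of camera_lens in the frame of tile_camera above 0.02 m); the robot touches nothing.
It fails at once if the flux jar is shifted by more than 25 mm or tipped (distance of flux_jar from where it was at the start of the episode above 0.025 m or angle between flux_jar's own z axis and vertical above 0.5 rad).
It fails at once if a part is dropped: it falls freely, touching nothing, faster than 0.7 m/s (a fall of about 25 mm) ((linear speed of battery above 0.7 m/s and contact force between battery and anything else below 0.01 N) or (linear speed of motor above 0.7 m/s and contact force between motor and anything else below 0.01 N) or (linear speed of heatsink above 0.7 m/s and contact force between heatsink and anything else below 0.01 N) or (linear speed of camera above 0.7 m/s and contact force between camera and anything else below 0.01 N)).
It also fails if it takes over 102 s, if anything falls off the work surface, if the arm or the gripper's body presses on something with over 40 N, if the wrist force passes 120 N, or if a joint passes its speed limit or range.

## Working session

There is one attempt and no reset: what is moved stays moved. The work goes in short steps, Python scripts to look and compute and a tool call to move; the robot and the scene stay as the last step left them, time stands still between calls to the robot, and variables do not carry over. Pictures are saved under pics/ and viewed, about 12 in all and at most 16, crops included, and the job is handed in when it is done.

Besides the shell and the picture viewer there is one more tool, called as a command line: name --argument value ..., lists and objects as JSON in quotes. drive_tool: Moves the arm, as the interface text tells. Its arguments: {"type":"object","properties":{"motion":{"type":"array","items":{"type":"array"}}},"required":["motion"]}

```bash
mkdir -p pics; ls; python3 - <<'E'
from plant import manip
import cv2
print(manip.state(), manip.pinch_z)
for n in ("top","scene"):
    f=manip.grab_frame(n); cv2.imwrite(f"pics/{n}0.png",f["img"]); print(n,f["camera_matrix"],f["k1"],f["world_from_camera"])
E
```

```text
pics
{'time': 0.0, 'joint_pos': array([ 1.15198798e+00,  5.33755545e-02,  1.61430896e+00, -2.62037021e-05,
        1.47600619e+00, -1.18989072e-01]), 'joint_vel': array([ 0.00232051, -0.00127324, -0.00022943, -0.00035967, -0.00193243,
       -0.0006107 ]), 'joint_efforts': array([ 5.19209025e-04, -3.93695140e+01, -3.70168376e+01, -1.05462527e-04,
        7.18493204e-03, -1.43769881e-06]), 'tool_pos': array([0.18433337, 0.59653695, 0.2300425 ]), 'tool_rot': array([-0.56869151,  0.56944018,  0.41907793, -0.42035883]), 'contact_force': array([-0.55740912, -0.76103033, -1.19961225]), 'ft_torque': array([-0.02693224,  0.01760713, -0.01159651]), 'gripper_width': 1.0041084294984715} -0.0187
top [[406.34589998   0.         318.70807002]
 [  0.         406.34589998 208.79854534]
 [  0.           0.           1.        ]] -0.10567453017212039 [[ 0.02304938 -0.98181193  0.18845176  0.39651537]
 [-0.99938502 -0.01764569  0.03030197 -0.01907226]
 [-0.02642548 -0.1890343  -0.98161486  0.85483239]
 [ 0.          0.          0.          1.        ]]
scene [[376.49479614   0.         323.02510393]
 [  0.         376.49479614 200.58246205]
 [  0.           0.           1.        ]] -0.049683925845616164 [[-0.58063283  0.48938662 -0.65066601  1.02683651]
 [ 0.81392687  0.36825965 -0.44934161  0.33099778]
 [ 0.01971227 -0.79049704 -0.61214856  0.49426934]
 [ 0.          0.          0.          1.        ]]
```

View pics/top0.png

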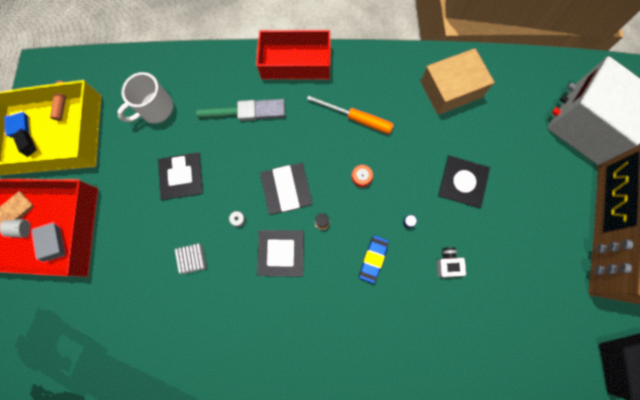

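View pics/scene0.png

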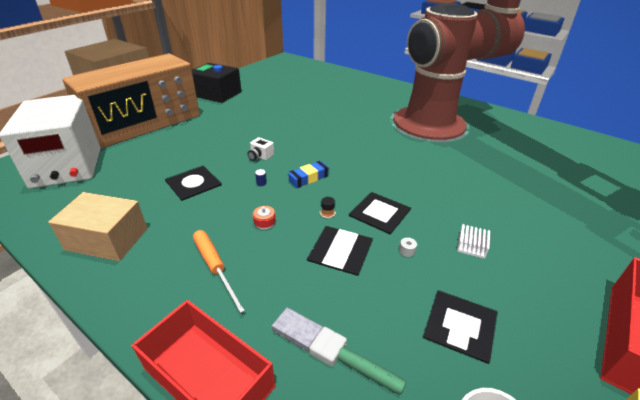

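The top view shows image up = world +x. The tiles are camera (181,176), battery (286,188), heat sink (281,253) and motor (465,181). The parts are motor (362,175), heat sink (190,258), battery (374,260) and camera (453,265). The jar is at (322,222), the reel at (237,218) and the capacitor at (411,221).

```bash
cat > h.py <<'E'
import numpy as np, cv2
from plant import manip
from scipy.spatial.transform import Rotation as R
def Tcw(f, st=None):
    if "world_from_camera" in f: return f["world_from_camera"]
    T=np.eye(4); q=st["tool_rot"]; T[:3,:3]=R.from_quat(q[[1,2,3,0]]).as_matrix(); T[:3,3]=st["tool_pos"]
    return T@f["T_tool_cam"]
def project(f,T,P):
    p=(P-T[:3,3])@T[:3,:3]; s=p[...,:2]/p[...,2:]; s=s*(1+f["k1"]*(s**2).sum(-1,keepdims=True))
    K=f["camera_matrix"]; return s[...,0]*K[0,0]+K[0,2], s[...,1]*K[1,1]+K[1,2]
def ortho(f,T,z,x0,x1,y0,y1,mm=1.0):
    """image rows: x decreasing, cols: y decreasing (as top view)"""
    s=mm/1000; xs=np.arange(x1,x0,-s); ys=np.arange(y1,y0,-s)
    Y,X=np.meshgrid(ys,xs); u,v=project(f,T,np.stack([X,Y,np.full_like(X,z)],-1))
    return cv2.remap(f["img"],u.astype(np.float32),v.astype(np.float32),cv2.INTER_LINEAR)
def cloud(f,T):
    K=f["camera_matrix"]; v,u=np.mgrid[0:400,0:640].astype(np.float64)
    d=np.stack([(u-K[0,2])/K[0,0],(v-K[1,2])/K[1,1]],-1); s=d.copy()
    for _ in range(6): s=d/(1+f["k1"]*(s**2).sum(-1,keepdims=True))
    z=f["range_z"].astype(float); P=np.dstack([s*z[...,None],z])@T[:3,:3].T+T[:3,3]; P[z==0]=np.nan
    return P
E
python3 - <<'E'
from h import *
f=manip.grab_frame("top");T=Tcw(f);P=cloud(f,T)
print("bench z",np.nanmedian(P[150:300,200:460,2]))
for n,z,c,w in [("t_cam",.006,(181,176),1),("t_bat",.006,(286,188),1),("t_hs",.006,(281,253),1),("t_mot",.006,(465,181),1)]:
    p=P[c[1],c[0]]; o=ortho(f,T,z,p[0]-.06,p[0]+.06,p[1]-.06,p[1]+.06)
    hsv=cv2.cvtColor(o,cv2.COLOR_BGR2HSV)
    for nm,m in (("white",o.min(-1)>140),("tile",(hsv[...,1]<80))):
        k,l,st,ce=cv2.connectedComponentsWithStats(m.astype(np.uint8)); i=1+np.argmax(st[1:,4])
        m1=(l==i).astype(np.uint8); cs,_=cv2.findContours(m1,0,2); r=cv2.minAreaRect(max(cs,key=cv2.contourArea))
        W=lambda q:(np.round([p[0]+.06-q[1]/1000,p[1]+.06-q[0]/1000],4))
        print(n,nm,"area",st[i,4],"cen",W(ce[i]),"rect",W(r[0]),np.round(r[1],1),round(r[2],1))
for n,c,b in [("hs",(190,258),.04),("bat",(374,260),.06),("cam",(453,265),.06),("mot",(362,175),.035),("jar",(322,222),.03),("reel",(237,218),.03),("cap",(411,221),.03)]:
    p=P[c[1],c[0]]; m=(np.abs(P[...,:2]-p[:2]).max(-1)<b)&(P[...,2]>.012)
    q=P[m]; r=cv2.minAreaRect((q[:,:2]*1000).astype(np.float32)); zs=np.percentile(q[:,2],90)
    t=q[q[:,2]>zs-.006]; r2=cv2.minAreaRect((t[:,:2]*1000).astype(np.float32))
    print(n,len(q),"top",zs.round(4),[np.round(a,1) for a in r],"toprect",[np.round(a,1) for a in r2])
E
```

```text
bench z 0.0022095845029368455
t_cam white area 3017 cen [0.638  0.3192] rect [0.6418 0.3199] [65.8 55.9] 80.5
t_cam tile area 8961 cen [0.629  0.3166] rect [0.6292 0.3165] [96.5 94.9] 80.5
t_bat white area 4107 cen [0.6045 0.08  ] rect [0.6046 0.0801] [98.8 42.1] 75.3
t_bat tile area 9335 cen [0.604  0.0798] rect [0.6043 0.0799] [102.   95.5] 75.3
t_hs white area 3342 cen [0.4651 0.0859] rect [0.4647 0.0858] [58. 58.] 90.0
t_hs tile area 9152 cen [0.4645 0.0856] rect [0.4647 0.0858] [96. 96.] 90.0
t_mot white area 2044 cen [ 0.627  -0.3074] rect [ 0.6268 -0.3074] [50.2 50.2] 45.0
t_mot tile area 8700 cen [ 0.6262 -0.3063] rect [ 0.6265 -0.3064] [93.8 94.6] 15.3
hs 607 top 0.0284 [array([446.8, 274. ]), array([51. , 51.1]), np.float64(14.6)] toprect [array([446.5, 274. ]), array([50.1, 51.2]), np.float64(14.2)]
bat 790 top 0.0297 [array([ 454.5, -107.3]), array([34.9, 92.3]), np.float64(71.2)] toprect [array([ 454.5, -107.4]), array([34.9, 92.1]), np.float64(71.3)]
cam 583 top 0.0396 [array([ 452.1, -264.6]), array([57.8, 48.3]), np.float64(2.9)] toprect [array([ 451.7, -264.5]), array([57.2, 48.2]), np.float64(3.5)]
mot 354 top 0.0321 [array([630.7, -82.9]), array([42.1, 42.8]), np.float64(23.7)] toprect [array([631. , -82.3]), array([41.1, 42. ]), np.float64(9.8)]
jar 158 top 0.0376 [array([531.9,   0. ]), array([27.2, 26.6]), np.float64(1.2)] toprect [array([531.9,   0. ]), array([27.2, 26.6]), np.float64(1.2)]
reel 153 top 0.0251 [array([533.8, 179.2]), array([29.4, 26.6]), np.float64(10.2)] toprect [array([533.9, 179.1]), array([29.1, 26.6]), np.float64(11.2)]
cap 126 top 0.0339 [array([ 533.6, -182.4]), array([22.4, 23.2]), np.float64(22.0)] toprect [array([ 533.8, -182.9]), array([22.3, 22.3]), np.float64(21.5)]
```

```bash
cat > go.py <<'E'
import sys; from h import *
# python3 go.py x y z(mm) jawyaw(deg): units to go; turn first (about tool y), shifts given in axes after the turn
def go(x,y,z,yaw):
    s=manip.state(); q=s["tool_rot"]; M=R.from_quat(q[[1,2,3,0]]).as_matrix()
    cy=np.degrees(np.arctan2(M[1,0],M[0,0])); d=(yaw-cy+90)%180-90
    M2=M@R.from_rotvec([0,np.radians(-d),0]).as_matrix()   # tool y is down
    e=(np.array([x,y,z])/1000-s["tool_pos"])
    lev=M.T@np.cross(M[:,1],[0,0,-1]); print("t",round(s["time"],1),"pos",s["tool_pos"].round(4),"yaw",cy.round(1),"tilt(tool,deg)",np.degrees(lev).round(2),"w",round(s["gripper_width"],3),"F",s["contact_force"].round(1),"q6",s["joint_pos"][5].round(2))
    print("  turn y units",round(-d/5,2)," shift units after turn",(M2.T@e/.025).round(2)," now",(M.T@e/.025).round(2))
if __name__=="__main__": 
    a=list(map(float,sys.argv[1:])); 
    go(*a)
E
python3 go.py 446.5 274 80 104.4
```

```text
t 0.1 pos [0.1844 0.5967 0.2303] yaw 72.8 tilt(tool,deg) [-0.01 -0.   -0.09] w 1.0 F [-0.4 -0.4  0.5] q6 -0.12
  turn y units -6.32  shift units after turn [-15.1    6.03  -6.95]  now [ -9.22   6.03 -13.83]
```

drive_tool --motion '[[[0,0.6,0],[0,-0.9,0],-1],[[0,0.6,0],[0,-0.9,0],-1],[[0,0.6,0],[0,-0.9,0],-1],[[0,0.6,0],[0,-0.9,0],-1],[[0,0.6,0],[0,-0.9,0],-1],[[0,0.6,0],[0,-0.9,0],-1],[[0,0.6,0],[0,-0.9,0],-1],[[-1,0,-0.46],[0,0,0],-1],[[-1,0,-0.46],[0,0,0],-1],[[-1,0,-0.46],[0,0,0],-1],[[-1,0,-0.46],[0,0,0],-1],[[-1,0,-0.46],[0,0,0],-1]]'

```text
time: 1.35
tool_pos: [0.2716, 0.4891, 0.1259]
tool_rot: [0.434, -0.434, -0.558, 0.559]
contact_force: [0.4, 0.2, 0.2]
gripper_width: 1.0
```

drive_tool --motion '[[[-1,0.15,-0.46],[0,0,0],-1],[[-1,0.15,-0.46],[0,0,0],-1],[[-1,0.15,-0.46],[0,0,0],-1],[[-1,0.15,-0.46],[0,0,0],-1],[[-1,0.15,-0.46],[0,0,0],-1],[[-1,0.15,-0.46],[0,0,0],-1],[[-1,0.15,-0.46],[0,0,0],-1],[[-1,0.15,-0.46],[0,0,0],-1],[[-1,0.15,-0.46],[0,0,0],-1],[[-1,0.15,-0.46],[0,0,0],-1],[[0,0,0],[0,0,0],-1],[[0,0,0],[0,0,0],-1]]'

```text
time: 2.55
tool_pos: [0.4443, 0.2762, 0.0885]
tool_rot: [0.434, -0.434, -0.558, 0.558]
contact_force: [-0.3, 0.8, 0.4]
gripper_width: 1.002
```

```bash
python3 go.py 446.5 274 6 104.4; python3 - <<'E'
from h import *
s=manip.state();f=manip.grab_frame("wrist");T=Tcw(f,s);cv2.imwrite("pics/w1.png",f["img"])
P=cloud(f,T);m=(np.abs(P[...,:2]-[.4465,.274]).max(-1)<.045)&(P[...,2]>.015)&(P[...,2]<.04)
q=P[m];print(len(q),cv2.minAreaRect((q[:,:2]*1000).astype(np.float32)),np.percentile(q[:,2],90))
E
```

```text
t 2.5 pos [0.4443 0.2762 0.0885] yaw 104.2 tilt(tool,deg) [-0.05 -0.    0.02] w 1.002 F [-0.3  0.8  0.4] q6 -1.41
  turn y units -0.03  shift units after turn [-0.11  3.3  -0.06]  now [-0.11  3.3  -0.07]
2162 ((446.551025390625, 273.8086853027344), (50.34463119506836, 50.12041473388672), 14.717476844787598) 0.026959361807241473
```

View pics/w1.png

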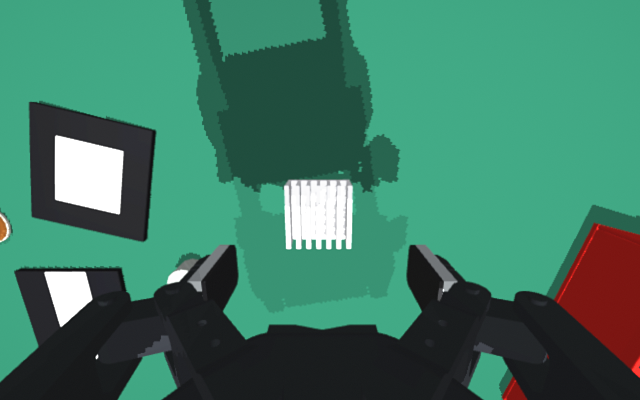

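The wrist view shows the heat sink at (318,215), with its fins running between the jaws as wanted. The two cameras agree on its position to within 1 mm. Descending and gripping.

drive_tool --motion '[[[-0.1,0.6,-0.06],[0,0,0],-1],[[0,0.8,0],[0,0,0],-1],[[0,0.8,0],[0,0,0],-1],[[0,0.7,0],[0,0,0],-1],[[0,0.4,0],[0,0,0],-1],[[0,0,0],[0,0,0],1],[[0,0,0],[0,0,0],1],[[0,0,0],[0,0,0],1],[[0,0,0],[0,0,0],1],[[0,0,0],[0,0,0],1],[[0,0,0],[0,0,0],1],[[0,0,0],[0,0,0],1]]'

```text
time: 3.8
tool_pos: [0.4475, 0.2749, 0.0075]
tool_rot: [-0.433, 0.434, 0.559, -0.558]
contact_force: [1.5, -0.3, 5.7]
gripper_width: 0.57
```

```bash
python3 go.py 464.7 85.8 80 90
```

```text
t 3.8 pos [0.4475 0.2749 0.0075] yaw 104.3 tilt(tool,deg) [0.12 0.   0.03] w 0.57 F [ 1.5 -0.3  5.7] q6 -1.41
  turn y units 2.86  shift units after turn [-7.56 -2.91 -0.69]  now [-7.5  -2.91  1.2 ]
```

drive_tool --motion '[[[0,-0.5,0],[0,0,0],1],[[0,-0.8,0],[0,0.7,0],1],[[0,-0.8,0],[0,0.7,0],1],[[0,-0.8,0],[0,0.7,0],1],[[0,0,0],[0,0.7,0],1],[[-1,0,-0.1],[0,0,0],1],[[-1,0,-0.1],[0,0,0],1],[[-1,0,-0.1],[0,0,0],1],[[-1,0,-0.1],[0,0,0],1],[[-1,0,-0.1],[0,0,0],1],[[-1,0,-0.1],[0,0,0],1],[[-1,0,-0.1],[0,0,0],1]]'

```text
time: 5.0
tool_pos: [0.4644, 0.0984, 0.0788]
tool_rot: [0.499, -0.498, -0.501, 0.502]
contact_force: [1.0, 0.4, -0.8]
gripper_width: 0.566
```

drive_tool --motion '[[[-0.5,0,0],[0,0,0],1],[[0,0,0],[0,0,0],1],[[0,0,0],[0,0,0],1]]'

```text
time: 5.3
tool_pos: [0.4648, 0.0874, 0.0788]
tool_rot: [-0.499, 0.498, 0.501, -0.501]
contact_force: [0.3, 1.1, -0.8]
gripper_width: 0.566
```

```bash
python3 go.py 464.7 85.8 14.5 90
```

```text
t 5.3 pos [0.4648 0.0874 0.0788] yaw 90.3 tilt(tool,deg) [-0.02 -0.    0.03] w 0.566 F [ 0.3  1.1 -0.8] q6 -1.55
  turn y units 0.06  shift units after turn [-0.07  2.57  0.  ]  now [-0.07  2.57  0.01]
```

drive_tool --motion '[[[-0.07,0.8,0],[0,0,0],1],[[0,0.8,0],[0,0,0],1],[[0,0.6,0],[0,0,0],1],[[0,0.27,0],[0,0,0],1],[[0,0.1,0],[0,0,0],1],[[0,0,0],[0,0,0],1],[[0,0,0],[0,0,0],-0.2],[[0,0,0],[0,0,0],-0.6],[[0,0,0],[0,0,0],-1],[[0,0,0],[0,0,0],-1],[[0,-0.5,0],[0,0,0],-1],[[0,-1,0],[0,0,0],-1]]'

```text
time: 6.5
tool_pos: [0.4633, 0.0851, 0.0512]
tool_rot: [0.5, -0.497, -0.5, 0.503]
contact_force: [-0.1, -0.2, -0.1]
gripper_width: 0.999
```

```bash
python3 go.py 454.5 -107.3 100 71.2; python3 go.py 454.5 -107.3 6 71.2 | tail -1
```

```text
t 6.5 pos [0.4633 0.0851 0.0512] yaw 90.3 tilt(tool,deg) [-0.26  0.   -0.  ] w 0.999 F [-0.1 -0.2 -0.1] q6 -1.55
  turn y units 3.82  shift units after turn [-7.4  -1.95 -2.14]  now [-7.7  -1.95  0.4 ]
  turn y units 3.82  shift units after turn [-7.4   1.81 -2.16]  now [-7.7   1.81  0.39]
```

drive_tool --motion '[[[0,-0.5,0],[0,0.95,0],-1],[[0,-0.5,0],[0,0.95,0],-1],[[0,-0.5,0],[0,0.95,0],-1],[[0,-0.2,0],[0,0.95,0],-1],[[-0.93,0,-0.27],[0,0,0],-1],[[-0.93,0,-0.27],[0,0,0],-1],[[-0.93,0,-0.27],[0,0,0],-1],[[-0.93,0,-0.27],[0,0,0],-1],[[-0.93,0,-0.27],[0,0,0],-1],[[-0.93,0,-0.27],[0,0,0],-1],[[-0.93,0.2,-0.27],[0,0,0],-1],[[-0.93,0.4,-0.27],[0,0,0],-1]]'

```text
time: 7.7
tool_pos: [0.4577, -0.1097, 0.0815]
tool_rot: [-0.573, 0.576, 0.413, -0.412]
contact_force: [-0.4, -0.5, 0.5]
gripper_width: 1.0
```

drive_tool --motion '[[[0,0,0],[0,0,0],-1],[[0,0,0],[0,0,0],-1]]'

```text
time: 7.9
tool_pos: [0.4567, -0.1084, 0.0801]
tool_rot: [0.575, -0.575, -0.412, 0.412]
contact_force: [-0.1, -0.0, 0.4]
gripper_width: 1.001
```

```bash
python3 go.py 454.5 -107.3 6 71.2; python3 - <<'E'
from h import *
s=manip.state();f=manip.grab_frame("wrist");T=Tcw(f,s)
P=cloud(f,T);m=(np.abs(P[...,:2]-[.4545,-.107]).max(-1)<.055)&(P[...,2]>.015)&(P[...,2]<.04)
q=P[m];print(len(q),cv2.minAreaRect((q[:,:2]*1000).astype(np.float32)),np.percentile(q[:,2],90))
f=manip.grab_frame("top");T=Tcw(f);P=cloud(f,T);cv2.imwrite("pics/t1.png",f["img"][130:330,140:500])
m=(np.abs(P[...,:2]-[.465,.086]).max(-1)<.045)&(P[...,2]>.018)&(P[...,2]<.04)
q=P[m];print(len(q),cv2.minAreaRect((q[:,:2]*1000).astype(np.float32)),np.percentile(q[:,2],90))
E
```

```text
t 7.9 pos [ 0.4567 -0.1084  0.0801] yaw 71.2 tilt(tool,deg) [ 0.01 -0.    0.02] w 1.001 F [-0.1 -0.   0.4] q6 -1.64
  turn y units 0.01  shift units after turn [0.01 2.96 0.1 ]  now [0.01 2.96 0.1 ]
5603 ((453.1017761230469, -107.30355834960938), (34.741756439208984, 91.13570404052734), 71.05342102050781) 0.027156761110570766
418 ((465.7616271972656, 86.07052612304688), (49.71431350708008, 50.3083610534668), 0.4492521286010742) 0.035069209904683096
```

Heat sink placed within about 1 mm. Grip the battery.

drive_tool --motion '[[[0,0.6,0.13],[0,0,0],-1],[[0,0.8,0],[0,0,0],-1],[[0,0.8,0],[0,0,0],-1],[[0,0.5,0],[0,0,0],-1],[[0,0.27,0],[0,0,0],-1],[[0,0,0],[0,0,0],1],[[0,0,0],[0,0,0],1],[[0,0,0],[0,0,0],1],[[0,0,0],[0,0,0],1],[[0,0,0],[0,0,0],1],[[0,0,0],[0,0,0],1],[[0,0,0],[0,0,0],1]]'

```text
time: 9.2
tool_pos: [0.4547, -0.1077, 0.0066]
tool_rot: [-0.574, 0.575, 0.413, -0.412]
contact_force: [-0.7, 0.1, 5.5]
gripper_width: 0.38
```

```bash
python3 go.py 604.2 79.9 90 104.7
```

```text
t 9.2 pos [ 0.4547 -0.1077  0.0066] yaw 71.3 tilt(tool,deg) [ 0.14 -0.   -0.01] w 0.38 F [-0.7  0.1  5.5] q6 -1.64
  turn y units -6.68  shift units after turn [ 5.74 -3.33 -7.69]  now [ 9.02 -3.33 -3.27]
```

drive_tool --motion '[[[0,-0.5,0],[0,0,0],1],[[0,-0.7,0],[0,-0.95,0],1],[[0,-0.7,0],[0,-0.95,0],1],[[0,-0.7,0],[0,-0.95,0],1],[[0,-0.7,0],[0,-0.95,0],1],[[0,0,0],[0,-0.95,0],1],[[0,0,0],[0,-0.95,0],1],[[0,0,0],[0,-0.95,0],1],[[0.72,0,-0.96],[0,0,0],1],[[0.72,0,-0.96],[0,0,0],1],[[0.72,0,-0.96],[0,0,0],1],[[0.72,0,-0.96],[0,0,0],1]]'

```text
time: 10.4
tool_pos: [0.5283, -0.0123, 0.0877]
tool_rot: [0.433, -0.432, -0.559, 0.56]
contact_force: [0.0, -0.0, -1.2]
gripper_width: 0.385
```

drive_tool --motion '[[[0.72,0,-0.96],[0,0,0],1],[[0.72,0,-0.96],[0,0,0],1],[[0.72,0,-0.96],[0,0,0],1],[[0.7,0,-0.95],[0,0,0],1],[[0,0,0],[0,0,0],1],[[0,0,0],[0,0,0],1],[[0,0,0],[0,0,0],1]]'

```text
time: 11.1
tool_pos: [0.6021, 0.0793, 0.0874]
tool_rot: [0.433, -0.432, -0.559, 0.56]
contact_force: [0.0, 0.5, -2.0]
gripper_width: 0.384
```

```bash
python3 go.py 604.2 79.9 13 104.7
```

```text
t 11.1 pos [0.6021 0.0793 0.0874] yaw 104.5 tilt(tool,deg) [-0.09 -0.    0.  ] w 0.384 F [ 0.   0.5 -2. ] q6 -1.82
  turn y units -0.03  shift units after turn [ 0.    2.98 -0.09]  now [ 0.    2.98 -0.09]
```

drive_tool --motion '[[[0,0.8,-0.12],[0,0,0],1],[[0,0.8,0],[0,0,0],1],[[0,0.8,0],[0,0,0],1],[[0,0.4,0],[0,0,0],1],[[0,0.12,0],[0,0,0],1],[[0,0.05,0],[0,0,0],1],[[0,0,0],[0,0,0],0],[[0,0,0],[0,0,0],-0.5],[[0,0,0],[0,0,0],-1],[[0,0,0],[0,0,0],-1],[[0,-0.5,0],[0,0,0],-1],[[0,-1,0],[0,0,0],-1]]'

```text
time: 12.3
tool_pos: [0.6042, 0.0807, 0.0498]
tool_rot: [0.434, -0.431, -0.558, 0.56]
contact_force: [-0.2, 0.1, 0.4]
gripper_width: 0.998
```

```bash
python3 go.py 631.3 -82.7 90 104.7
```

```text
t 12.3 pos [0.6042 0.0807 0.0498] yaw 104.6 tilt(tool,deg) [-0.26 -0.    0.06] w 0.998 F [-0.2  0.1  0.4] q6 -1.81
  turn y units -0.02  shift units after turn [-6.59 -1.61  0.62]  now [-6.6  -1.61  0.6 ]
```

drive_tool --motion '[[[0,-0.8,0],[0,0,0],-1],[[0,-0.8,0],[0,0,0],-1],[[-0.94,0,0.09],[0,0,0],-1],[[-0.94,0,0.09],[0,0,0],-1],[[-0.94,0,0.09],[0,0,0],-1],[[-0.94,0,0.09],[0,0,0],-1],[[-0.94,0,0.09],[0,0,0],-1],[[-0.94,0,0.09],[0,0,0],-1],[[-0.94,0,0.09],[0,0,0],-1],[[0,0,0],[0,0,0],-1],[[0,0,0],[0,0,0],-1],[[0,0,0],[0,0,0],-1]]'

```text
time: 13.5
tool_pos: [0.6321, -0.0817, 0.0914]
tool_rot: [-0.432, 0.432, 0.56, -0.559]
contact_force: [0.8, -0.5, 0.5]
gripper_width: 1.001
```

```bash
python3 go.py 631.3 -82.7 6 104.7; python3 - <<'E'
from h import *
s=manip.state();f=manip.grab_frame("wrist");T=Tcw(f,s);cv2.imwrite("pics/w2.png",f["img"])
P=cloud(f,T);m=(np.abs(P[...,:2]-[.631,-.083]).max(-1)<.035)&(P[...,2]>.010)&(P[...,2]<.045)
q=P[m];print(len(q),cv2.minEnclosingCircle((q[:,:2]*1000).astype(np.float32)),np.percentile(q[:,2],90))
q=q[q[:,2]>.033];print("shaft",len(q),q.mean(0) if len(q) else 0)
f=manip.grab_frame("top");T=Tcw(f);P=cloud(f,T)
m=(np.abs(P[...,:2]-[.604,.080]).max(-1)<.055)&(P[...,2]>.018)&(P[...,2]<.045)
q=P[m];print(len(q),cv2.minAreaRect((q[:,:2]*1000).astype(np.float32)),np.percentile(q[:,2],90))
E
```

```text
t 13.5 pos [ 0.6321 -0.0817  0.0914] yaw 104.6 tilt(tool,deg) [0.02 0.   0.01] w 1.001 F [ 0.8 -0.5  0.5] q6 -2.07
  turn y units -0.02  shift units after turn [-0.03  3.42  0.04]  now [-0.03  3.42  0.04]
2501 ((630.0033569335938, -83.21173858642578), 21.941822052001953) 0.029570847634939695
shaft 69 [ 0.62950269 -0.08308945  0.03877798]
724 ((606.5115356445312, 80.53521728515625), (92.6436767578125, 34.577762603759766), 14.115944862365723) 0.035911230046140566
```

View pics/w2.png

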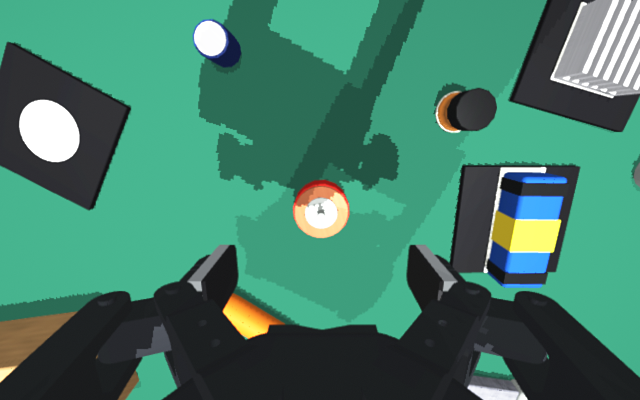

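The wrist view shows the motor at (321,210) between the jaws. The battery at (530,228) is on its tile, and depth puts it about 2 mm off centre. The jar at (465,110) stands undisturbed.

drive_tool --motion '[[[-0.03,0.7,0.08],[0,0,0],-1],[[0,0.9,0],[0,0,0],-1],[[0,0.9,0],[0,0,0],-1],[[0,0.6,0],[0,0,0],-1],[[0,0.32,0],[0,0,0],-1],[[0,0,0],[0,0,0],1],[[0,0,0],[0,0,0],1],[[0,0,0],[0,0,0],1],[[0,0,0],[0,0,0],1],[[0,0,0],[0,0,0],1],[[0,0,0],[0,0,0],1],[[0,0,0],[0,0,0],1]]'

```text
time: 14.8
tool_pos: [0.6319, -0.0841, 0.0075]
tool_rot: [-0.431, 0.434, 0.56, -0.559]
contact_force: [0.5, -0.1, 6.5]
gripper_width: 0.494
```

```bash
python3 go.py 626.6 -307 85 104.7;python3 go.py 626.6 -307 85 90
```

```text
t 14.8 pos [ 0.6319 -0.0841  0.0075] yaw 104.6 tilt(tool,deg) [ 0.17 -0.   -0.09] w 0.494 F [ 0.5 -0.1  6.5] q6 -2.07
  turn y units -0.02  shift units after turn [-8.58 -3.1   2.46]  now [-8.58 -3.1   2.44]
t 14.8 pos [ 0.6319 -0.0841  0.0075] yaw 104.6 tilt(tool,deg) [ 0.17 -0.   -0.09] w 0.494 F [ 0.5 -0.1  6.5] q6 -2.07
  turn y units 2.92  shift units after turn [-8.92 -3.1   0.2 ]  now [-8.58 -3.1   2.44]
```

drive_tool --motion '[[[0,-0.5,0],[0,0,0],1],[[0,-0.9,0],[0,0.9,0],1],[[0,-0.9,0],[0,1,0],1],[[0,-0.8,0],[0,1,0],1],[[-0.99,0,0.02],[0,0,0],1],[[-0.99,0,0.02],[0,0,0],1],[[-0.99,0,0.02],[0,0,0],1],[[-0.99,0,0.02],[0,0,0],1],[[-0.99,0,0.02],[0,0,0],1],[[-0.99,0,0.02],[0,0,0],1],[[-0.99,0,0.02],[0,0,0],1],[[-0.99,0,0.02],[0,0,0],1]]'

```text
time: 16.0
tool_pos: [0.626, -0.2825, 0.083]
tool_rot: [0.5, -0.499, -0.5, 0.5]
contact_force: [0.3, 0.2, 0.1]
gripper_width: 0.488
```

drive_tool --motion '[[[-0.95,0,0],[0,0,0],1],[[0,0,0],[0,0,0],1],[[0,0,0],[0,0,0],1],[[0,0,0],[0,0,0],1]]'

```text
time: 16.4
tool_pos: [0.6266, -0.3047, 0.0828]
tool_rot: [-0.5, 0.499, 0.501, -0.5]
contact_force: [-0.2, 0.7, -0.4]
gripper_width: 0.487
```

```bash
python3 go.py 627.6 -307 14 90
```

```text
t 16.4 pos [ 0.6266 -0.3047  0.0828] yaw 90.1 tilt(tool,deg) [-0.03  0.    0.04] w 0.487 F [-0.2  0.7 -0.4] q6 -2.13
  turn y units 0.02  shift units after turn [-0.09  2.75 -0.04]  now [-0.1   2.75 -0.04]
```

drive_tool --motion '[[[-0.09,0.8,-0.04],[0,0,0],1],[[0,0.8,0],[0,0,0],1],[[0,0.65,0],[0,0,0],1],[[0,0.35,0],[0,0,0],1],[[0,0.12,0],[0,0,0],1],[[0,0.04,0],[0,0,0],1],[[0,0,0],[0,0,0],0],[[0,0,0],[0,0,0],-0.5],[[0,0,0],[0,0,0],-1],[[0,0,0],[0,0,0],-1],[[0,-0.5,0],[0,0,0],-1],[[0,-1,0],[0,0,0],-1]]'

```text
time: 17.6
tool_pos: [0.6261, -0.3068, 0.0499]
tool_rot: [0.501, -0.498, -0.5, 0.501]
contact_force: [0.6, -0.4, -0.2]
gripper_width: 0.997
```

```bash
python3 go.py 440 -265.2 100 93.1
```

```text
t 17.6 pos [ 0.6261 -0.3068  0.0499] yaw 90.1 tilt(tool,deg) [-0.23  0.    0.15] w 0.997 F [ 0.6 -0.4 -0.2] q6 -2.13
  turn y units -0.61  shift units after turn [ 2.07 -1.97  7.35]  now [ 1.68 -1.97  7.45]
```

drive_tool --motion '[[[0,-0.9,0],[0,-0.3,0],-1],[[0,-0.9,0],[0,-0.3,0],-1],[[0.26,-0.15,0.92],[0,0,0],-1],[[0.26,0,0.92],[0,0,0],-1],[[0.26,0,0.92],[0,0,0],-1],[[0.26,0,0.92],[0,0,0],-1],[[0.26,0,0.92],[0,0,0],-1],[[0.26,0,0.92],[0,0,0],-1],[[0.26,0,0.92],[0,0,0],-1],[[0.26,0,0.92],[0,0,0],-1],[[0,0,0],[0,0,0],-1],[[0,0,0],[0,0,0],-1]]'

```text
time: 18.8
tool_pos: [0.4415, -0.2661, 0.1015]
tool_rot: [-0.486, 0.487, 0.513, -0.513]
contact_force: [-0.1, -0.4, 0.4]
gripper_width: 1.0
```

```bash
python3 go.py 440 -265.2 10 93.1; python3 - <<'E'
from h import *
s=manip.state();f=manip.grab_frame("wrist");T=Tcw(f,s);cv2.imwrite("pics/w3.png",f["img"])
P=cloud(f,T);m=(np.abs(P[...,:2]-[.450,-.265]).max(-1)<.05)&(P[...,2]>.010)&(P[...,2]<.045)
q=P[m]
for lo in (.012,.0335):
  t=q[q[:,2]>lo];print(len(t),cv2.minAreaRect((t[:,:2]*1000).astype(np.float32)))
f=manip.grab_frame("top");T=Tcw(f);P=cloud(f,T)
m=(np.abs(P[...,:2]-[.6265,-.307]).max(-1)<.035)&(P[...,2]>.018)&(P[...,2]<.05)
q=P[m];print(len(q),cv2.minAreaRect((q[:,:2]*1000).astype(np.float32)),np.percentile(q[:,2],[50,90]))
E
```

```text
t 18.8 pos [ 0.4415 -0.2661  0.1015] yaw 93.0 tilt(tool,deg) [ 0.1   0.   -0.08] w 1.0 F [-0.1 -0.4  0.4] q6 -2.31
  turn y units -0.01  shift units after turn [0.04 3.66 0.07]  now [0.04 3.66 0.07]
3695 ((450.962158203125, -264.93426513671875), (58.597007751464844, 48.02751159667969), 3.6934890747070312)
2591 ((438.74188232421875, -265.8226623535156), (33.65241622924805, 47.933868408203125), 3.105041027069092)
375 ((626.79443359375, -306.46728515625), (42.006282806396484, 43.829498291015625), 77.62786865234375) [0.03523102 0.03752985]
```

View pics/w3.png

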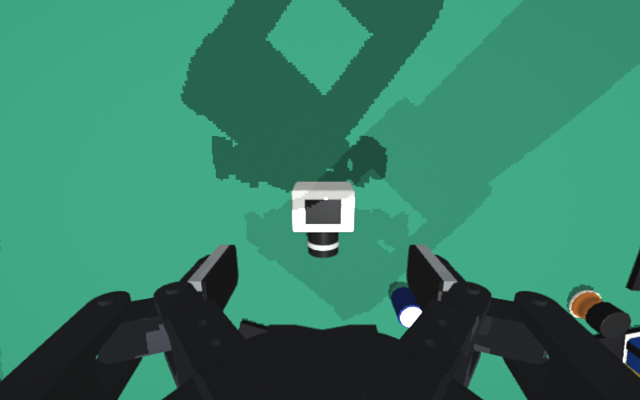

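The wrist view shows the camera block at (323,212) with its lens at (322,243), and the jaws straddle it. The motor is placed within 1 mm.

drive_tool --motion '[[[0.02,0.8,0.1],[0,0,0],-1],[[0,0.9,0],[0,0,0],-1],[[0,0.9,0],[0,0,0],-1],[[0,0.7,0],[0,0,0],-1],[[0,0.36,0],[0,0,0],-1],[[0,0,0],[0,0,0],1],[[0,0,0],[0,0,0],1],[[0,0,0],[0,0,0],1],[[0,0,0],[0,0,0],1],[[0,0,0],[0,0,0],1],[[0,0,0],[0,0,0],1],[[0,0,0],[0,0,0],1]]'

```text
time: 20.1
tool_pos: [0.4398, -0.2662, 0.0104]
tool_rot: [-0.485, 0.488, 0.513, -0.513]
contact_force: [0.6, -0.2, 6.3]
gripper_width: 0.551
```

```bash
python3 go.py 630.5 317 120 99.5; python3 - <<'E'
import numpy as np
E
```

```text
t 20.1 pos [ 0.4398 -0.2662  0.0104] yaw 93.1 tilt(tool,deg) [ 0.14  0.   -0.11] w 0.551 F [ 0.6 -0.2  6.3] q6 -2.31
  turn y units -1.29  shift units after turn [ 21.74  -4.41 -11.38]  now [22.88 -4.41 -8.88]
```

drive_tool --motion '[[[0,-0.5,0],[0,0,0],1],[[0,-1,0],[0,-0.4,0],1],[[0,-1,0],[0,-0.5,0],1],[[0,-1,0],[0,-0.4,0],1],[[0.5,-0.7,-0.26],[0,0,0],1],[[0.99,0,-0.52],[0,0,0],1],[[0.99,0,-0.52],[0,0,0],1],[[0.99,0,-0.52],[0,0,0],1],[[0.99,0,-0.52],[0,0,0],1],[[0.99,0,-0.52],[0,0,0],1],[[0.99,0,-0.52],[0,0,0],1],[[0.99,0,-0.52],[0,0,0],1]]'

```text
time: 21.3
tool_pos: [0.5034, -0.0646, 0.1137]
tool_rot: [0.457, -0.456, -0.54, 0.54]
contact_force: [1.1, 0.1, -1.0]
gripper_width: 0.553
```

drive_tool --motion '[[[0.99,0,-0.52],[0,0,0],1],[[0.99,0,-0.52],[0,0,0],1],[[0.99,0,-0.52],[0,0,0],1],[[0.99,0,-0.52],[0,0,0],1],[[0.99,0,-0.52],[0,0,0],1],[[0.99,0,-0.52],[0,0,0],1],[[0.99,0,-0.52],[0,0,0],1],[[0.99,0,-0.52],[0,0,0],1],[[0.99,0,-0.52],[0,0,0],1],[[0.99,0,-0.52],[0,0,0],1],[[0,0,0],[0,0,0],1],[[0,0,0],[0,0,0],1]]'

```text
time: 22.5
tool_pos: [0.5902, 0.1998, 0.1135]
tool_rot: [0.456, -0.456, -0.54, 0.541]
contact_force: [0.4, -0.6, -1.0]
gripper_width: 0.551
```

```bash
python3 go.py 630 317 60 99.5; python3 - <<'E'
from h import *
f=manip.grab_frame("top");T=Tcw(f);P=cloud(f,T)
for n,c in (("jar",(.5319,0)),("motor",(.6268,-.307)),("bat",(.605,.08)),("hs",(.465,.086))):
  m=(np.abs(P[...,:2]-c).max(-1)<.055)&(P[...,2]>.018)&(P[...,2]<.05)
  q=P[m]
  if n=="jar": q=q[np.abs(q[:,:2]-c).max(-1)<.03]
  print(n,len(q),cv2.minAreaRect((q[:,:2]*1000).astype(np.float32)))
E
```

```text
t 22.5 pos [0.5902 0.1998 0.1135] yaw 99.6 tilt(tool,deg) [-0.09 -0.   -0.03] w 0.551 F [ 0.4 -0.6 -1. ] q6 -1.53
  turn y units 0.03  shift units after turn [ 4.36  2.13 -2.35]  now [ 4.36  2.13 -2.36]
jar 158 ((531.9801025390625, 0.03886699676513672), (27.189212799072266, 26.668752670288086), 1.3592296838760376)
motor 373 ((626.509033203125, -306.24407958984375), (42.223121643066406, 42.445396423339844), 74.39210510253906)
bat 723 ((606.3367919921875, 80.56979370117188), (92.64410400390625, 34.69954299926758), 14.06151008605957)
hs 423 ((465.67535400390625, 86.16365051269531), (49.80690002441406, 50.49660110473633), 0.4468085467815399)
```

drive_tool --motion '[[[0.9,0,-0.48],[0,0,0],1],[[0.9,0,-0.48],[0,0,0],1],[[0.9,0,-0.48],[0,0,0],1],[[0.9,0,-0.48],[0,0,0],1],[[0.76,0.5,-0.43],[0,0,0],1],[[0,0.8,0],[0,0,0],1],[[0,0.8,0],[0,0,0],1],[[0,0,0],[0,0,0],1],[[0,0,0],[0,0,0],1],[[0,0,0],[0,0,0],1]]'

```text
time: 23.55
tool_pos: [0.6317, 0.3166, 0.063]
tool_rot: [-0.456, 0.457, 0.54, -0.539]
contact_force: [0.4, -0.4, -2.1]
gripper_width: 0.552
```

```bash
python3 go.py 630 317 16.7 99.5; python3 - <<'E'
from h import *
s=manip.state();f=manip.grab_frame("wrist");T=Tcw(f,s);cv2.imwrite("pics/w4.png",f["img"])
E
```

```text
t 23.6 pos [0.6317 0.3166 0.063 ] yaw 99.5 tilt(tool,deg) [0.13 0.   0.02] w 0.552 F [ 0.4 -0.4 -2.1] q6 -1.38
  turn y units 0.01  shift units after turn [0.03 1.85 0.07]  now [0.03 1.85 0.07]
```

View pics/w4.png

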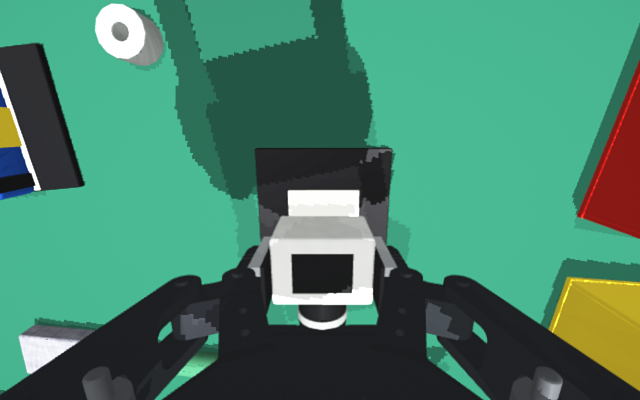

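The wrist view shows the camera held upright at (322,265), over its tile and aligned with it. Its lens at (322,310) points the same way as the nose. Lowering it.

drive_tool --motion '[[[0.03,0.7,0.07],[0,0,0],1],[[0,0.6,0],[0,0,0],1],[[0,0.35,0],[0,0,0],1],[[0,0.15,0],[0,0,0],1],[[0,0.07,0],[0,0,0],1],[[0,0,0],[0,0,0],1],[[0,0,0],[0,0,0],0],[[0,0,0],[0,0,0],-0.5],[[0,0,0],[0,0,0],-1],[[0,0,0],[0,0,0],-1],[[0,-0.5,0],[0,0,0],-1],[[0,-1,0],[0,0,0],-1]]'

```text
time: 24.8
tool_pos: [0.627, 0.3166, 0.0498]
tool_rot: [0.458, -0.456, -0.538, 0.542]
contact_force: [0.1, -0.6, -0.1]
gripper_width: 1.01
```

drive_tool --motion '[[[0,-1,0],[0,0,0],-1],[[0,-1,0],[0,0,0],-1],[[0,-1,0],[0,0,0],-1],[[0,-1,0.8],[0,0,0],-1],[[0,-1,1],[0,0,0],-1],[[0,0,1],[0,0,0],-1],[[0,0,1],[0,0,0],-1],[[0,0,1],[0,0,0],-1],[[0,0,0],[0,0,0],-1],[[0,0,0],[0,0,0],-1]]'

```text
time: 25.8
tool_pos: [0.5108, 0.2976, 0.178]
tool_rot: [-0.456, 0.457, 0.541, -0.539]
contact_force: [0.1, 0.7, -0.5]
gripper_width: 0.997
```

```bash
python3 - <<'E'
from h import *
s=manip.state();f=manip.grab_frame("wrist");T=Tcw(f,s);cv2.imwrite("pics/w5.png",f["img"])
ft=manip.grab_frame("top");cv2.imwrite("pics/t5.png",ft["img"])
for P in (cloud(f,T),cloud(ft,Tcw(ft))):
  m=(np.abs(P[...,:2]-(.640,.318)).max(-1)<.055)&(P[...,2]>.018)&(P[...,2]<.055); q=P[m]
  for lo in (.018,.0385):
    t=q[q[:,2]>lo]
    if len(t)>20: print(len(t),cv2.minAreaRect((t[:,:2]*1000).astype(np.float32)),np.percentile(t[:,2],90))
print(s["tool_pos"])
E
```

```text
1786 ((639.5135498046875, 319.854736328125), (58.79893112182617, 46.82982635498047), 9.59131908416748) 0.043355343165336874
1146 ((638.3392333984375, 319.508056640625), (55.99125289916992, 46.018287658691406), 10.48277473449707) 0.043553658371891346
574 ((639.6651611328125, 318.5872497558594), (59.667930603027344, 49.3707160949707), 9.81114673614502) 0.04526622700007445
371 ((639.4323120117188, 318.54632568359375), (58.266395568847656, 49.01787185668945), 9.352202415466309) 0.04570121202143951
[0.51076035 0.29763476 0.17796791]
```

View pics/t5.png

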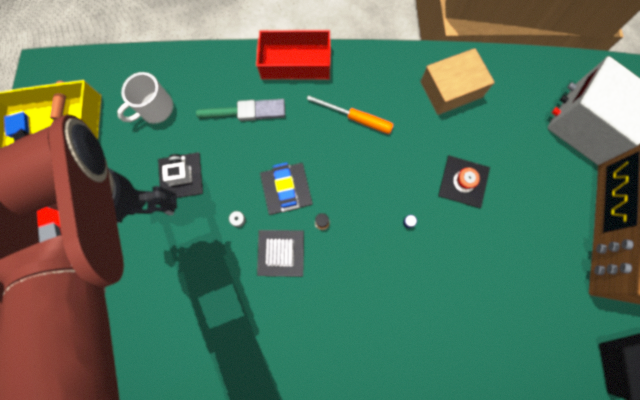

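The top view shows all four parts on their tiles: camera (176,172), battery (285,185), heat sink (280,252) and motor (467,178). The jar at (322,222) hasn't moved.

```bash
python3 -c "
from plant import manip
print(manip.job_done())"
```

```text
the job is handed in; nothing more can be done
None
```

I set all four parts on their own tiles in about 26 s of robot time and handed the job in; the interface gives no verdict.

My last checks used depth from the top camera, whose calibration is good to about 2 mm:

| Part | Offset from silhouette centre | Turn error |
|---|---|---|
| Heat sink | about 1 mm | 0.5° |
| Battery | about 2 mm | 0.6° |
| Motor | about 1 mm | not applicable (round) |
| Camera | about 2 mm | under 1°, lens over the nose |

- **Heights:** the tops of all four parts read right for standing upright on the tiles.
- **Flux jar:** it measured within 0.1 mm of its starting spot when I checked just before setting the camera down, and the final picture shows it still there.
- **Robot:** the gripper was open and clear of everything when I handed in.

No check failed. The only disagreements were between the wrist and top cameras, at 1–2 mm.

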